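Square a lacquered panel on its jig and lock it with the turn-button

TASK

Square up the lacquered panel on the jig board: keep its slotted corner on the upright peg and push the opposite corner round, sliding the panel flat on the board without lifting it, until its long side lies flush along the batten. Then swing the wooden turn-button out from the batten until it lies about square across over the panel, leaving the panel flush. Leave everything else where it is.

Things in the scene. Friction and masses are not known exactly. Their poses are not given: they have to be found in the camera images.
- jig: Fixed plywood jig board, 270 x 330 mm, 18 mm thick, flat on the table. Origin on the table under the axis of the upright peg; z up, x along the batten (at yaw 0 away from the robot), y from the peg towards the batten (left). The board covers x -100 to +170 mm, y -185 to +145 mm.
- peg (a point): Upright round wooden peg, 24 mm across, 45 mm high above the board, fixed in the jig board: the point on its axis at the board's top face (18 mm above the table). Axes as jig.
- batten (a point): Dark wooden batten fixed on the jig board, 130 mm long, 30 mm wide, 20 mm high above the board: the centre of the side face that the panel must lie against (jig x +100, y +34 mm; the face spans jig x +35 to +165 mm, the batten y +34 to +64 mm). Axes as jig.
- panel: Loose red lacquered panel 160 x 110 x 16 mm, 0.2 kg, flat on the board; a slot 30 mm wide, 26 deep, cut into one short side by a corner, straddles the peg. Origin: underside plane, where the peg axis is when the peg bottoms in the slot. Covers panel x (long way) -14 to +146, y -76 to +34 mm; slot: x under +12, y -15 to +15. Starts 0.4 to 0.75 rad clockwise of home; home: axes parallel to jig's.
- far_corner (a point): The panel's far left corner, half-way up its edge: panel x +146, y +34 mm; it meets the batten when the panel is home. Axes as the panel.
- push_corner (a point): The panel's corner diagonally opposite the slot, half-way up its edge: panel x +146, y -76 mm. Pushing the long side beside this corner towards the batten swings the panel round the peg, which stands within 6 mm of the bottom of the slot at the start. Axes as the panel.
- button_pivot (a point): Vertical hinge axis of the wooden turn-button on top of the batten, at the bar's mid-height (47 mm above the table): jig x +60, y +49 mm. Axes as jig.
- button_tip (a point): Free end of the turn-button, 92 mm from its hinge axis, at mid-height of the bar. The bar is 20 mm wide and 16 mm thick, its underside 39 mm above the table (5 mm over the panel's top), and also reaches 13 mm behind the hinge. Its x points from the hinge along the bar.
- button (a joint): Angle of the turn-button in rad: 0 = bar lying along the batten (along jig +x), growing clockwise seen from above; 1.57 = square across over the panel (bar along jig -y); it stops at 1.65. Light friction (about 0.04 N m): it stays where it is left. It starts between 0 and 0.3.
- rubbing_block: Plain wooden rubbing block, 75 x 45 x 30 mm, lying on the jig board near its left near corner; bystander. Origin: in its underside.
- pigment_pot: Closed teal pot, 52 mm across, 42 mm high, on the jig board near its right near corner; bystander. Origin: on its axis, at its foot.
- bowl_a: Upturned red lacquer bowl, 110 mm across, 58 mm high, on the table to the left; bystander. Origin: on its axis, at its foot.
- bowl_b: Another such upturned bowl, on the table to the left; bystander. Origin: on its axis, at its foot.
- bowl_c: Another such upturned bowl, on the table to the right; bystander. Origin: on its axis, at its foot.
- grinding_ring: Flat stone ring, 130 mm across, 22 mm high, on the table to the right; bystander. Origin: on its axis, at its foot.
- brush: Brush lying on the table to the right; bystander. Origin: in its underside.
Mind the look-alikes: they are no part of the job. Of the things that look like the panel, the smaller one is meant.

How it is judged:
On the way, in this order (a step that is already met when the one before it is completed fails the run):
1. the panel lies flush along the batten with its slot on the peg (horizontal distance between panel and peg below 0.014 m and angle between the x axis of panel and the x axis of jig, either way round below 0.06 rad and y of far_corner in the frame of jig above 0.027 m), for 0.2 s.
2. the turn-button lies across over the panel (value of joint button above 1.15 rad), for 0.2 s.
At the end, for the whole second after the job is handed in: The panel lies flat and still on the board, the peg in its slot, within 14 mm of the slot's bottom place, its long side within 0.06 rad of the batten and its far corner within 7 mm of the batten's face; the turn-button stands at more than 1.15 rad (1.57 is square across) (all of step 1 and value of joint button above 1.15 rad and linear speed of panel below 0.01 m/s and angle between panel's own z axis and vertical below 0.05 rad and z of panel in the frame of jig below 0.022 m); the robot touches nothing.
It fails at once if the panel is lifted or tipped (angle between panel's own z axis and vertical above 0.15 rad or z of panel in the frame of jig above 0.033 m).
It fails at once if the slotted corner leaves the peg (by more than 30 mm) (horizontal distance between panel and peg above 0.03 m).
It fails at once if a bystander is displaced by more than 30 mm (distance of any of rubbing_block, pigment_pot, bowl_a, bowl_b, bowl_c, grinding_ring, brush from where it was at the start of the episode above 0.03 m).
It also fails if it takes over 50 s, if anything falls off the work surface, if the arm or the gripper's body presses on something with over 40 N, if the wrist force passes 120 N, or if a joint passes its speed limit or range.

ROBOT

A 7-joint arm with a two-finger parallel gripper is mounted at the origin on the work surface. World frame = base frame: x ahead of the robot, y to its left, z up, the work surface at z = 0. Lengths are in m, angles in rad, forces in N, time in s.
With the tool pointing down it reaches from about 0.35 to 0.9 m from the base axis. Payload 8.1 kg.
Tool frame: the origin (TCP) lies midway between the tips of the shut fingers; the grasp point (between the pads) lies 19 mm behind it; z points along the fingers, y is the direction in which the jaws open and shut (so a half turn about z gives the same grasp; the last joint's range is limited). The gripper opens to 85 mm and grips with 20 to 120 N. Pads are 22 mm wide; open, the fingers measure 114 mm over their backs; the gripper's body (76 mm by 85 mm) begins 54 mm behind the grasp point. The pads swing forward as they close: fully open they stand 13 mm farther back than shut.
Start: joints at [-1.311, 0.434, 0.025, 1.573, -0.012, 1.134, -0.075], TCP at [0.222, 0.584, 0.231] pointing down, gripper open.
Joint ranges: [-2.62, 2.62], [-0.44, 2.09], [-1.27, 1.32], [0.08, 2.57], [-1.32, 4.46], [0.12, 2], [-2.74, 2.74]. Speed limits (rad/s): [2.22, 2.22, 3.01, 3.01, 3.14, 3.14, 3.14].

INTERFACE

Orientations are given as [roll, pitch, yaw] about the fixed x, y, z axes, in that order (R = Rz(yaw) Ry(pitch) Rx(roll)).
In Python, from workcell import ctrl gives the robot as it stands.
- The arm moves only by the tool step_arm, never from a script. Its argument "commands" is a list of rows, each a list of 7 numbers: the shift along the world's x, y, z in mm, then the turn, a rotation vector about the world's x, y, z in rad, then the finger opening in mm, from 0 to 85.4. A call has 1 to 5 rows; each row shifts and turns the commanded pose from where the row before left it; what a row does not reach is not made up. A row lasts 1/10 s, in which the tool goes at most 50 mm and 8.59 degrees, less where a joint would pass 70% of its speed; a pose out of reach is approached as far as the arm can. A call with a gripper value outside its range is refused whole. The fingers move at their own pace and stop on an object; the grip force is fixed at half the most. Time passes only in rows, so rows that do not move let the fingers close. It gives the time, the measured TCP pose, the force and the opening at its end, in the units of the state.
- ctrl.sense(): the state, without advancing time (a new reading comes with each control period).
- ctrl.capture(name): name is "side" or "top"; returns a dict with "image" (480x640x3 uint8, red, green, blue), "fx", "fy", "cx", "cy" (pixels), "dist_coeffs" ([k1, k2, p1, p2, k3] as OpenCV has them; the pictures are not rectified), "cam_to_world" (4x4, takes a point from camera to world coordinates). Camera axes: x right, y down, z forward; pixel columns grow to the right and rows downward; lengths in m; the calibration is good to about 2 mm. A picture is of the moment at which its call begins. There is no depth.
- ctrl.job_done(): hands the job in, once; it reports no verdict.
The state is a dict: "time": time; "qpos": joint angles; "qd": joint speeds; "effort": joint torques, N m; "eef_pos": TCP position; "eef_rot": TCP orientation; "wrist_force": force on the tool from outside, world axes, zero at the start; "wrist_torque": the same for the moment, N m; "finger_gap": finger opening in m.
Only numpy, scipy, OpenCV 4.12 (cv2) and the standard library are available. Lean on these libraries where they do the work, as an engineer would, in place of code of your own. Each camera call takes 0.05 s, during which the arm holds its last target. There are 200 camera calls.

## Working session

There is one attempt and no reset: what is moved stays moved. The work goes in short steps, Python scripts to look and compute and a tool call to move; the robot and the scene stay as the last step left them, time stands still between calls to the robot, and variables do not carry over. Pictures are saved under pics/ and viewed, about 8 in all and at most 12, crops included, and the job is handed in when it is done.

Besides the shell and the picture viewer there is one more tool, called after "Emit:" as name(argument=value, ...), one argument or row to a line, values as JSON. step_arm: Moves the arm, as the interface text tells. Its arguments: {"type":"object","properties":{"commands":{"type":"array","items":{"type":"array","items":{"type":"number"}}}},"required":["commands"]}

```bash
mkdir -p pics; ls; python3 - <<'E'
from workcell import ctrl
import cv2
print(ctrl.sense())
for n in("top","side"):
    c=ctrl.capture(n); cv2.imwrite(f"pics/{n}0.png",c["image"][:,:,::-1]); print({k:v for k,v in c.items() if k!="image"})
E
```

```text
pics
{'time': 0.0, 'qpos': array([-1.31059324,  0.43523417,  0.02500341,  1.57412702, -0.01161237,
        1.13398391, -0.07512305]), 'qd': array([ 0.00039815, -0.00063042,  0.00103962,  0.00123581, -0.00118609,
        0.00012364,  0.00102028]), 'effort': array([-1.06313724e-03, -6.70475936e+01,  1.02447566e+00, -3.16211164e+01,
        1.55898405e-02,  1.26133140e-02,  1.01768347e-05]), 'eef_pos': array([0.22169371, 0.58380776, 0.23050779]), 'eef_rot': array([-3.13999232e+00,  1.47553128e-04,  2.77866366e+00]), 'wrist_force': array([-1.01528456, -0.39479343, -0.75221359]), 'wrist_torque': array([-0.05659634,  0.05956524, -0.06087062]), 'finger_gap': 0.08577094255229906}
{'fx': 454.3332378706476, 'fy': 454.3332378706476, 'cx': 324.04342191796235, 'cy': 240.960168816312, 'dist_coeffs': array([0.02672684, 0.        , 0.        , 0.        , 0.        ]), 'cam_to_world': array([[-0.01047592, -0.99377226,  0.11093669,  0.3577671 ],
       [-0.99992688,  0.00974094, -0.00716518,  0.0344829 ],
       [ 0.00603993, -0.11100364, -0.99380165,  1.20020787],
       [ 0.        ,  0.        ,  0.        ,  1.        ]])}
{'fx': 460.8036202660009, 'fy': 460.8036202660009, 'cx': 324.8807335571108, 'cy': 235.17247624148607, 'dist_coeffs': array([-0.03964866,  0.        ,  0.        ,  0.        ,  0.        ]), 'cam_to_world': array([[ 0.99810703, -0.05061705,  0.03493225,  0.44032219],
       [-0.05789473, -0.58167062,  0.8113615 , -0.8475533 ],
       [-0.02074966, -0.81184801, -0.5835    ,  0.69347417],
       [ 0.        ,  0.        ,  0.        ,  1.        ]])}
```

View pics/top0.png

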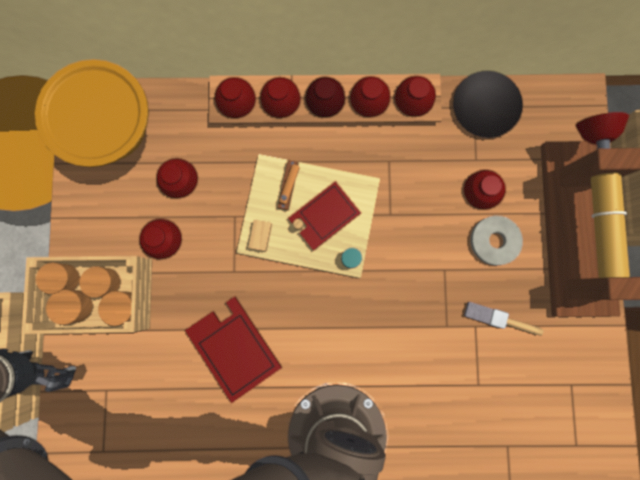

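View pics/side0.png

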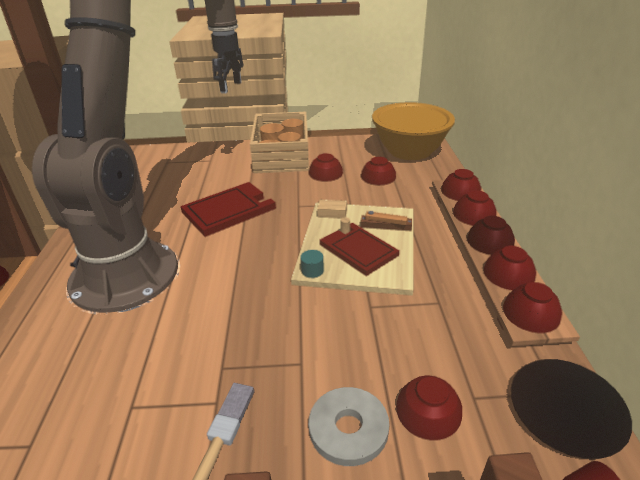

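The top view shows the board with corners near (258,155), (379,178), (361,277) and (238,254), and the peg near (297,226). The small panel is at about (325,216) and the button lies on the batten near (289,185). I'll zoom in for exact corners.

```bash
python3 - <<'E'
import cv2
a=cv2.imread("pics/top0.png")[145:290,228:390]; b=cv2.imread("pics/side0.png")[190:300,285:425]
a=cv2.resize(a,None,fx=4.9,fy=4.1,interpolation=3)
a=cv2.resize(cv2.imread("pics/top0.png")[145:290,228:390],None,fx=4,fy=4,interpolation=2)
cv2.imwrite("pics/topz.png",a)
cv2.imwrite("pics/sidez.png",cv2.resize(b,None,fx=5,fy=5,interpolation=2))
E
```

```text
(no output)
```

View pics/topz.png

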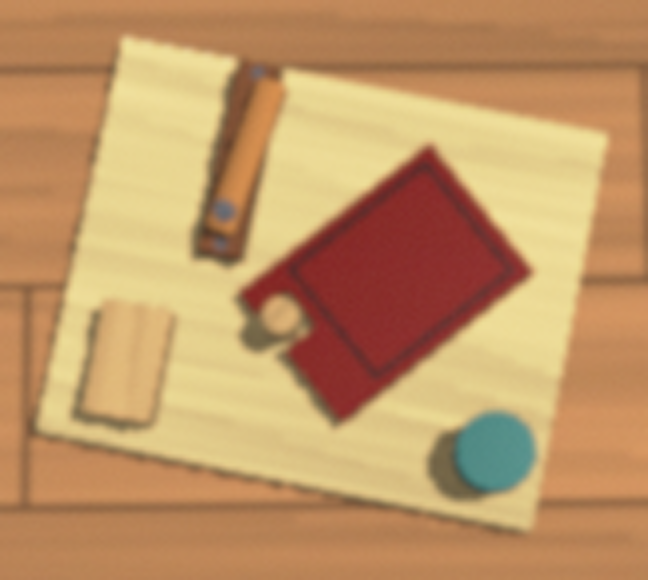

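The zoom (4x, offset 228,145) gives these corners:
- **Board:** (120,37), (608,134), (530,531), (36,432).
- **Panel:** far corner (432,146), push corner (531,271), near right (340,424), near left (240,297).
- **Button:** pivot (224,211), tip about (270,84).

```bash
cat > h.py <<'E'
import cv2,numpy as np
from scipy.optimize import least_squares
def proj(c,P):
    M=np.linalg.inv(c["cam_to_world"]); K=np.array([[c["fx"],0,c["cx"]],[0,c["fy"],c["cy"]],[0,0,1]])
    return cv2.projectPoints(np.asarray(P,float),cv2.Rodrigues(M[:3,:3])[0],M[:3,3],K,c["dist_coeffs"])[0][:,0]
def tf(p,xy):
    c,s=np.cos(p[2]),np.sin(p[2]); return np.asarray(xy)@np.array([[c,s],[-s,c]])+p[:2]
def z(xy,h): return np.c_[np.asarray(xy),np.full(len(xy),h)]
def fit(c,xy,h,px,x0):
    r=least_squares(lambda p:(proj(c,z(tf(p,xy),h))-px).ravel(),x0); return r.x,np.abs(r.fun).max()
BOARD=np.array([[.17,.145],[.17,-.185],[-.1,-.185],[-.1,.145]])
PANEL=np.array([[.146,.034],[.146,-.076],[-.014,-.076],[-.014,.034]])
def ray(c,px,h):
    return least_squares(lambda p:(proj(c,[[p[0],p[1],h]])-px).ravel(),[.6,0]).x
def z4(a): return (np.array(a)+.5)/4-.5+[228,145]
E
python3 - <<'E'
from h import *
from workcell import ctrl
c=ctrl.capture("top")
J,e=fit(c,BOARD,.018,z4([[120,37],[608,134],[530,531],[36,432]]),[.5,.1,0]);print("jig",J,e)
P,e=fit(c,PANEL,.034,z4([[432,146],[531,271],[340,424],[240,297]]),[.5,.1,-.5]);print("panel",P,e,P[2]-J[2],P[:2]-J[:2])
print("pegtop",ray(c,z4([[281,314]])[0],.063))
pv=ray(c,z4([[224,211]])[0],.055);tp=ray(c,z4([[270,84]])[0],.055);print("pivot",pv,tf(J,[[.06,.049]]),"tip",tp,"ang",J[2]-np.arctan2(*(tp-pv)[::-1]))
np.save("J.npy",J);np.save("P.npy",P)
print("panelcorners",tf(P,PANEL),"face",tf(J,[[.035,.034],[.165,.034]]))
print("pot",ray(c,z4([[496,452]])[0],.06),"block",ray(c,z4([[128,360]])[0],.048))
print("home corners",tf(J,PANEL))
E
```

```text
jig [ 0.52911033  0.09290301 -0.20766661] 0.5374875804959913
panel [ 0.53025286  0.09011821 -0.90849372] 0.980965251424891 -0.700827114672006 [ 0.00114253 -0.0027848 ]
pegtop [0.53073495 0.09197358]
pivot [0.59894005 0.12856774] [[0.5979239 0.1284796]] tip [0.68197412 0.09881232] ang 0.13642930472765388
panelcorners [[ 0.64684493 -0.00410646]
 [ 0.56010131 -0.07174923]
 [ 0.46171183  0.05442331]
 [ 0.54845545  0.12206607]] face [[0.57036837 0.11895631]
 [0.69757528 0.09215327]]
pot [ 0.442187   -0.04267716] block [0.50426658 0.19041233]
home corners [[ 0.6789835   0.09607064]
 [ 0.65630401 -0.01156598]
 [ 0.49974166  0.02142238]
 [ 0.52242115  0.12905899]]
```

Jig, panel and button fit well: panel at -0.70 rad, button at about 0.14. I'll shut the fingers and move over to the panel's outer long side.

Emit:
step_arm(
  commands=[
    [20,-44,0,0,0,-0.036,0],
    [20,-44,0,0,0,-0.036,0],
    [20,-44,0,0,0,-0.036,0],
    [20,-44,0,0,0,-0.036,0],
    [20,-44,0,0,0,-0.036,0],
  ],
)

```text
time: 0.65
eef_pos: [0.3223, 0.3623, 0.2312]
eef_rot: [-3.142, -0.0, 2.597]
wrist_force: [1.2, -0.5, 0.4]
finger_gap: 0.0122
```

Emit:
step_arm(
  commands=[
    [20,-44,0,0,0,-0.036,0],
    [20,-44,0,0,0,-0.036,0],
    [20,-44,0,0,0,-0.036,0],
    [20,-44,0,0,0,-0.036,0],
    [20,-44,0,0,0,-0.036,0],
  ],
)

```text
time: 1.15
eef_pos: [0.4222, 0.1424, 0.2314]
eef_rot: [3.141, -0.0, 2.417]
wrist_force: [0.7, 1.0, 0.0]
finger_gap: 0.0001
```

Emit:
step_arm(
  commands=[
    [19,-44,0,0,0,-0.036,0],
    [19,-44,0,0,0,-0.036,0],
    [19,-44,0,0,0,-0.036,0],
    [19,-44,0,0,0,-0.036,0],
    [15,-43,0,0,0,-0.036,0],
  ],
)

```text
time: 1.65
eef_pos: [0.5135, -0.0766, 0.2314]
eef_rot: [3.141, 0.0, 2.237]
wrist_force: [0.2, 0.3, -0.3]
finger_gap: -0.0001
```

Emit:
step_arm(
  commands=[
    [0,0,-10,0,0,0,0],
    [0,0,-30,0,0,0,0],
    [0,0,-40,0,0,0,0],
    [0,0,-30,0,0,0,0],
    [0,0,0,0,0,0,0],
  ],
)

```text
time: 2.15
eef_pos: [0.5098, -0.0739, 0.1179]
eef_rot: [-3.136, -0.005, 2.239]
wrist_force: [0.8, 0.6, 0.5]
finger_gap: 0.0001
```

Emit:
step_arm(
  commands=[
    [0,0,-20,0,0,0,0],
    [0,0,-30,0,0,0,0],
    [0,0,-30,0,0,0,0],
    [0,0,-13,0,0,0,0],
    [0,0,0,0,0,0,0],
  ],
)

```text
time: 2.65
eef_pos: [0.5124, -0.0744, 0.028]
eef_rot: [-3.14, -0.001, 2.239]
wrist_force: [-0.3, -0.1, 0.5]
finger_gap: 0.0004
```

```bash
python3 - <<'E'
from h import *
from workcell import ctrl
s=ctrl.sense();print(s["eef_pos"],s["eef_rot"],s["wrist_force"])
J=np.load("J.npy")
# pusher centre path about peg: relative panel angle th, offset 14.5 mm
for th in np.linspace(-.7,0,8):
    print(round(th,2),tf([J[0],J[1],J[2]+th],[[.12,-.0905]])[0].round(4))
E
```

```text
[ 0.51241677 -0.07442865  0.02802095] [-3.14037677e+00 -1.29560881e-03  2.23890644e+00] [-0.27580815 -0.08275888  0.52024922]
-0.7 [ 0.5317 -0.0574]
-0.6 [ 0.5467 -0.0564]
-0.5 [ 0.5615 -0.0539]
-0.4 [ 0.576  -0.0499]
-0.3 [ 0.59   -0.0445]
-0.2 [ 0.6034 -0.0378]
-0.1 [ 0.6161 -0.0297]
0.0 [ 0.6279 -0.0204]
```

Emit:
step_arm(
  commands=[
    [5,4,-3,0,0,0,0],
    [5,4,0,0,0,0,0],
    [4,4,0,0,0,0,0],
    [3,3,0,0,0,0,0],
    [2,2,0,0,0,0,0],
  ],
)

```text
time: 3.15
eef_pos: [0.5325, -0.0571, 0.0257]
eef_rot: [3.141, 0.0, 2.239]
wrist_force: [0.7, -0.6, 0.0]
finger_gap: 0.0
```

Emit:
step_arm(
  commands=[
    [7.5,0.5,0,0,0,0.05,0],
    [7.5,0.5,0,0,0,0.05,0],
    [7.4,1.2,0,0,0,0.05,0],
    [7.4,1.3,0,0,0,0.05,0],
    [7.3,2,0,0,0,0.05,0],
  ],
)

```text
time: 3.65
eef_pos: [0.5687, -0.0525, 0.0253]
eef_rot: [-3.141, -0.0, 2.49]
wrist_force: [-1.5, -1.0, 1.2]
finger_gap: -0.0001
```

```bash
python3 - <<'E'
from workcell import ctrl
import cv2
c=ctrl.capture("top"); cv2.imwrite("pics/top1z.png",cv2.resize(c["image"][145:290,228:390,::-1],None,fx=4,fy=4,interpolation=2))
s=ctrl.sense();print(s["eef_pos"],s["eef_rot"],s["wrist_force"])
E
```

```text
[ 0.57016963 -0.05206146  0.02547524] [3.14146324e+00 7.07823464e-04 2.49379722e+00] [ 1.38341918 -1.26465562  0.19552014]
```

View pics/top1z.png

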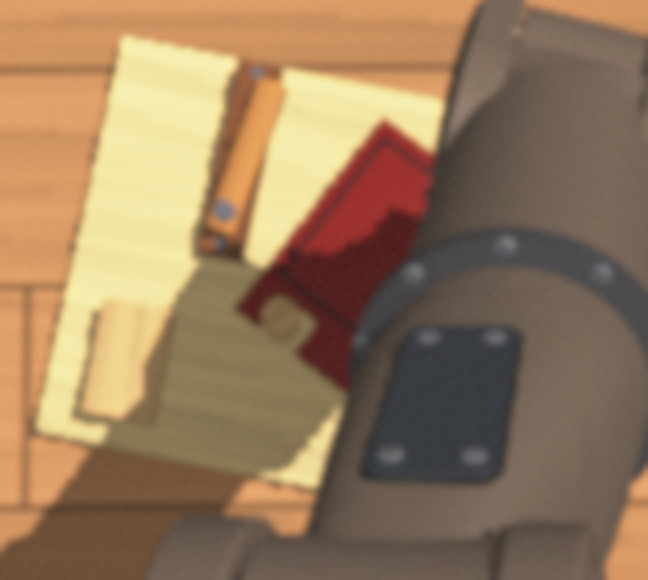

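The panel is turning round the peg: far corner (385,120), slot corner (238,308). I'll carry on along the arc.

Emit:
step_arm(
  commands=[
    [6,2,0,0,0,0.04,0],
    [7,2.7,0,0,0,0.05,0],
    [7,2.7,0,0,0,0.05,0],
    [6.7,3.4,0,0,0,0.05,0],
    [6.7,3.4,0,0,0,0.05,0],
  ],
)

```text
time: 4.2
eef_pos: [0.6022, -0.0384, 0.0254]
eef_rot: [-3.141, -0.0, 2.731]
wrist_force: [-1.2, -1.2, 1.9]
finger_gap: -0.0002
```

```bash
python3 - <<'E'
from workcell import ctrl
from h import *
import cv2
c=ctrl.capture("top"); cv2.imwrite("pics/top2z.png",cv2.resize(c["image"][145:290,228:390,::-1],None,fx=4,fy=4,interpolation=2))
s=ctrl.sense();print(s["eef_pos"],s["eef_rot"],s["wrist_force"])
E
```

```text
[ 0.60357233 -0.03756281  0.02552252] [3.14143178e+00 8.35971851e-04 2.73421472e+00] [ 0.7687695  -0.69784723  0.45481933]
```

View pics/top2z.png

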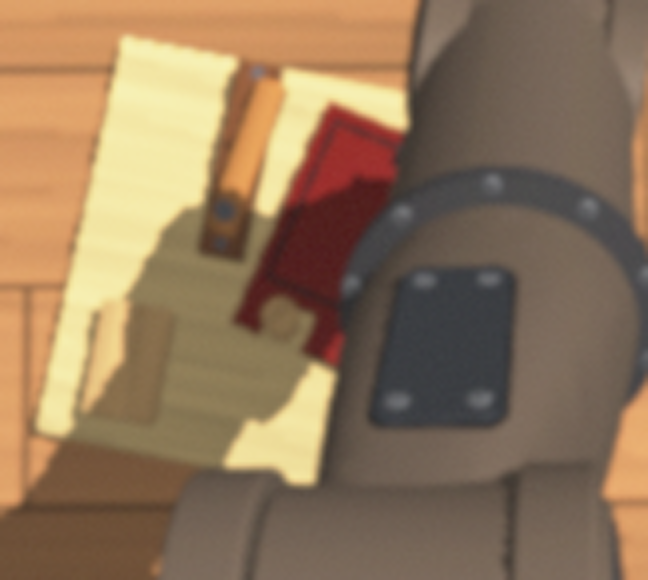

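Far corner is now at (332,104) and near-left at (236,322), with the peg still in the slot. I'll compute the panel pose from those two.

```bash
python3 - <<'E'
from workcell import ctrl
from h import *
c=ctrl.capture("top");J=np.load("J.npy")
for px in ([[385,120],[238,308]],[[332,104],[236,322]]):
    P,e=fit(c,PANEL[[0,3]],.034,z4(px),[.53,.09,-.5]);d=P[:2]-J[:2]
    print(P,e,"rel",P[2]-J[2],"off in panel",tf([0,0,-P[2]],[d])*1000)
print("arc target th0", tf(J,[[.12,-.0905],[.12,-.0925]]))
E
```

```text
[ 0.52829972  0.08675088 -0.66245218] 0.4616737112326632 rel -0.4547855715302871 off in panel [[ 3.14472442 -5.34944158]]
[ 0.52809571  0.08635991 -0.41359901] 0.49037005936469313 rel -0.20593240322363085 off in panel [[ 1.70065227 -6.39917537]]
arc target th0 [[ 0.62787306 -0.02039383]
 [ 0.6274607  -0.02235086]]
```

Emit:
step_arm(
  commands=[
    [6.4,4,0,0,0,0.05,0],
    [6.4,4,0,0,0,0.05,0],
    [5.5,4.2,0,0,0,0.05,0],
    [5,4.2,0,0,0,0.05,0],
    [0,0,0,0,0,0,0],
  ],
)

```text
time: 4.8
eef_pos: [0.626, -0.0211, 0.0253]
eef_rot: [3.141, 0.0, 2.929]
wrist_force: [0.4, -0.3, 0.7]
finger_gap: 0.0002
```

Emit:
step_arm(
  commands=[
    [0.3,1.5,0,0,0,0,0],
    [0.3,1.5,0,0,0,0,0],
    [0,0,0,0,0,0,0],
  ],
)

```text
time: 5.1
eef_pos: [0.626, -0.0185, 0.0253]
eef_rot: [-3.142, -0.0, 2.928]
wrist_force: [0.7, -0.1, 0.9]
finger_gap: 0.0001
```

Emit:
step_arm(
  commands=[
    [0.3,1.5,0,0,0,0,0],
    [0.3,1.5,0,0,0,0,0],
    [0,0,0,0,0,0,0],
  ],
)

```text
time: 5.4
eef_pos: [0.6264, -0.0176, 0.0253]
eef_rot: [-3.139, -0.0, 2.927]
wrist_force: [-0.9, -5.5, 0.3]
finger_gap: 0.0002
```

```bash
python3 - <<'E'
from workcell import ctrl
import cv2
c=ctrl.capture("top"); cv2.imwrite("pics/top3z.png",cv2.resize(c["image"][145:290,228:390,::-1],None,fx=4,fy=4,interpolation=2))
s=ctrl.sense();print(s["eef_pos"],s["eef_rot"],s["wrist_force"])
E
```

```text
[ 0.6264577  -0.01758304  0.02530997] [-3.13953516e+00 -6.82762446e-05  2.92693210e+00] [-0.96401732 -6.60593058  1.24056243]
```

View pics/top3z.png

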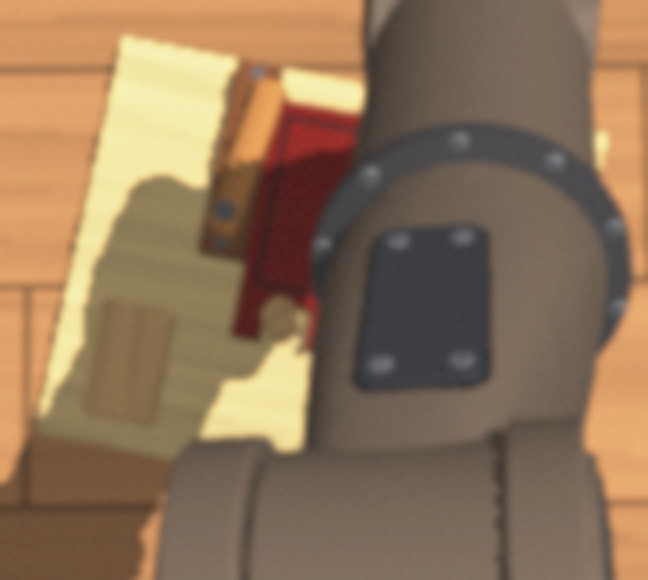

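The panel lies flush against the batten at (285,103)–(245,260) and the contact force is about 6 N. I'll back off, lift, and go to the far side of the button.

Emit:
step_arm(
  commands=[
    [-1,-6,0,0,0,0,0],
    [-4,-18,0,0,0,0,0],
    [0,0,30,0,0,0,0],
    [0,0,40,0,0,0,0],
    [0,0,25,0,0,0,0],
  ],
)

```text
time: 5.95
eef_pos: [0.6222, -0.0411, 0.1228]
eef_rot: [3.141, 0.002, 2.927]
wrist_force: [1.8, 0.3, -1.2]
finger_gap: 0.0
```

```bash
python3 - <<'E'
from workcell import ctrl
from h import *
c=ctrl.capture("top");J=np.load("J.npy")
P,e=fit(c,PANEL[[0,3]],.034,z4([[285,103],[233,337]]),[.53,.09,-.2]);d=P[:2]-J[:2]
print(P,e,"rel",P[2]-J[2],"off in panel",tf([0,0,-P[2]],[d])*1000)
s=ctrl.sense();print(s["eef_pos"],s["eef_rot"],s["wrist_force"])
pv=np.array([.5984,.1285])
for b,o in [(.136,.034)]+[(b,.0245) for b in np.arange(.15,1.56,.1)]:
    a=J[2]-b; print(round(b,2),(pv+.075*np.array([np.cos(a),np.sin(a)])+o*np.array([-np.sin(a),np.cos(a)])).round(4))
E
```

```text
[ 0.5259556   0.0884783  -0.21839061] 0.2923694080265591 rel -0.010723996026253152 off in panel [[-2.12115227 -5.00311116]]
[ 0.62422185 -0.04118059  0.12646229] [3.13984119 0.00686813 2.92737343] [1.23857022 0.29622664 2.66444557]
0.14 [0.6805 0.1352]
0.15 [0.6772 0.1252]
0.25 [0.6765 0.1173]
0.35 [0.675  0.1096]
0.45 [0.6727 0.102 ]
0.55 [0.6697 0.0948]
0.65 [0.666  0.0878]
0.75 [0.6616 0.0813]
0.85 [0.6566 0.0752]
0.95 [0.6509 0.0696]
1.05 [0.6448 0.0647]
1.15 [0.6382 0.0604]
1.25 [0.6312 0.0567]
1.35 [0.6239 0.0538]
1.45 [0.6163 0.0517]
1.55 [0.6085 0.0503]
```

Emit:
step_arm(
  commands=[
    [14,44,0,0,0,-0.03,0],
    [14,44,0,0,0,-0.03,0],
    [14,44,0,0,0,-0.03,0],
    [14,45,0,0,0,-0.03,0],
    [0,0,0,0,0,0,0],
  ],
)

```text
time: 6.5
eef_pos: [0.678, 0.1468, 0.1195]
eef_rot: [3.136, -0.002, 2.817]
wrist_force: [-0.3, 1.0, -0.4]
finger_gap: -0.0003
```

Emit:
step_arm(
  commands=[
    [0,0,-25,0,0,0,0],
    [0,0,-25,0,0,0,0],
    [0,0,-20,0,0,0,0],
    [0,0,0,0,0,0,0],
  ],
)

```text
time: 6.9
eef_pos: [0.6754, 0.1358, 0.047]
eef_rot: [-3.138, -0.005, 2.808]
wrist_force: [-0.5, 1.1, 0.7]
finger_gap: -0.0002
```

```bash
python3 - <<'E'
from workcell import ctrl
import cv2,numpy as np
s=ctrl.sense();print(s["eef_pos"],s["eef_rot"],s["wrist_force"],s["qpos"])
c=ctrl.capture("top"); t=cv2.resize(c["image"][145:290,228:390,::-1],(400,358),interpolation=2)
c=ctrl.capture("side"); u=cv2.resize(c["image"][160:300,290:446,::-1],(400,358),interpolation=2)
cv2.imwrite("pics/m4.png",np.hstack([t,u]))
E
```

```text
[0.67539711 0.13580022 0.04704117] [-3.13840581 -0.00484842  2.80818924] [-0.47401398  1.09523017  0.71421025] [-0.41735915  0.72310871  0.22901641  1.58391468 -0.19892631  0.86339314
  1.12421274]
```

View pics/m4.png

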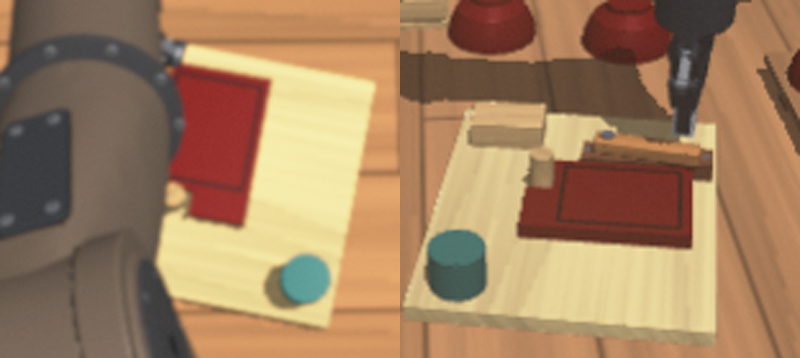

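The side view shows the panel flush and the finger behind the bar near its tip. Now I'll sweep the button clockwise.

Emit:
step_arm(
  commands=[
    [1,-8,-1,0,0,0,0],
    [0,-7,0,0,0,-0.06,0],
    [-1,-7,0,0,0,-0.1,0],
    [-2,-8,0,0,0,-0.1,0],
    [-3,-7,0,0,0,-0.1,0],
  ],
)

```text
time: 7.5
eef_pos: [0.6741, 0.0992, 0.051]
eef_rot: [3.139, 0.002, 2.444]
wrist_force: [1.2, 0.1, -0.4]
finger_gap: -0.0
```

Emit:
step_arm(
  commands=[
    [-3.5,-7,0,0,0,-0.1,0],
    [-4.5,-6.5,0,0,0,-0.1,0],
    [-5,-6,0,0,0,-0.1,0],
    [-5.5,-5.5,0,0,0,-0.1,0],
    [0,0,0,0,0,0,0],
  ],
)

```text
time: 8.0
eef_pos: [0.6547, 0.0738, 0.0507]
eef_rot: [3.14, 0.001, 2.046]
wrist_force: [-0.2, -0.2, -0.4]
finger_gap: 0.0003
```

Emit:
step_arm(
  commands=[
    [-4,-4,-4,0,0,-0.1,0],
    [-6,-5,0,0,0,-0.1,0],
    [-6.5,-4.3,0,0,0,-0.1,0],
    [-7,-3.7,0,0,0,-0.1,0],
    [0,0,0,0,0,0,0],
  ],
)

```text
time: 8.5
eef_pos: [0.6326, 0.0582, 0.0481]
eef_rot: [3.137, -0.001, 1.648]
wrist_force: [-0.5, 0.3, 13.7]
finger_gap: 0.0002
```

```bash
python3 - <<'E'
from workcell import ctrl
import cv2,numpy as np
s=ctrl.sense();print(s["eef_pos"],s["eef_rot"],s["wrist_force"])
c=ctrl.capture("top"); t=cv2.resize(c["image"][145:290,228:390,::-1],(400,358),interpolation=2)
c=ctrl.capture("side"); u=cv2.resize(c["image"][160:300,290:446,::-1],(400,358),interpolation=2)
cv2.imwrite("pics/m5.png",np.hstack([t,u]))
E
```

```text
[0.63258911 0.05821779 0.04808081] [ 3.13713975e+00 -8.66845809e-04  1.64832442e+00] [-0.46873379  0.2681403  13.72373152]
```

View pics/m5.png

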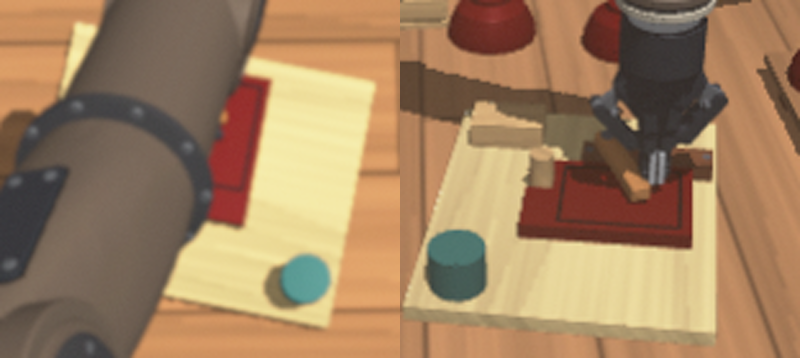

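The side view shows the bar well across. The finger is beside its tip, the panel hasn't moved, and there is a 14 N vertical load on the finger. I'll ease up 3 mm and finish the sweep.

Emit:
step_arm(
  commands=[
    [0,0,3,0,0,0,0],
    [-6,-2.5,0,0,0,-0.1,0],
    [-7,-2.5,0,0,0,-0.1,0],
    [-6,-2,0,0,0,-0.05,0],
    [0,0,0,0,0,0,0],
  ],
)

```text
time: 9.1
eef_pos: [0.6117, 0.0513, 0.0488]
eef_rot: [3.141, -0.0, 1.4]
wrist_force: [-0.4, 0.4, 0.1]
finger_gap: 0.0003
```

Emit:
step_arm(
  commands=[
    [7,-1,0,0,0,0,0],
    [8,-2,0,0,0,0,0],
    [0,0,30,0,0,0,0],
    [0,0,40,0,0,0,0],
    [0,0,40,0,0,0,0],
  ],
)

```text
time: 9.6
eef_pos: [0.6276, 0.0478, 0.1595]
eef_rot: [-3.141, 0.001, 1.4]
wrist_force: [1.7, 0.8, 1.2]
finger_gap: 0.0002
```

Emit:
step_arm(
  commands=[
    [-20,-40,10,0,0,0,0],
    [-20,-40,10,0,0,0,0],
    [-20,-40,0,0,0,0,0],
    [-20,-40,0,0,0,0,0],
    [-20,-40,0,0,0,0,0],
  ],
)

```text
time: 10.1
eef_pos: [0.527, -0.1536, 0.179]
eef_rot: [3.14, 0.001, 1.4]
wrist_force: [0.2, 0.0, 0.1]
finger_gap: -0.0003
```

Emit:
step_arm(
  commands=[
    [-10,-40,0,0,0,0,0],
    [-10,-40,0,0,0,0,0],
    [-10,-40,0,0,0,0,0],
    [-10,-30,0,0,0,0,0],
    [0,0,0,0,0,0,0],
  ],
)

```text
time: 10.6
eef_pos: [0.4848, -0.308, 0.1793]
eef_rot: [3.141, 0.004, 1.392]
wrist_force: [0.4, 1.0, 0.6]
finger_gap: 0.0002
```

```bash
python3 - <<'E'
from workcell import ctrl
import cv2
s=ctrl.sense();print(s["eef_pos"],s["wrist_force"],s["time"])
c=ctrl.capture("top"); cv2.imwrite("pics/top6z.png",cv2.resize(c["image"][145:290,228:390,::-1],None,fx=4,fy=4,interpolation=2))
E
```

```text
[ 0.48483067 -0.30803711  0.17930701] [0.42738242 1.036795   0.56748613] 10.6
```

View pics/top6z.png

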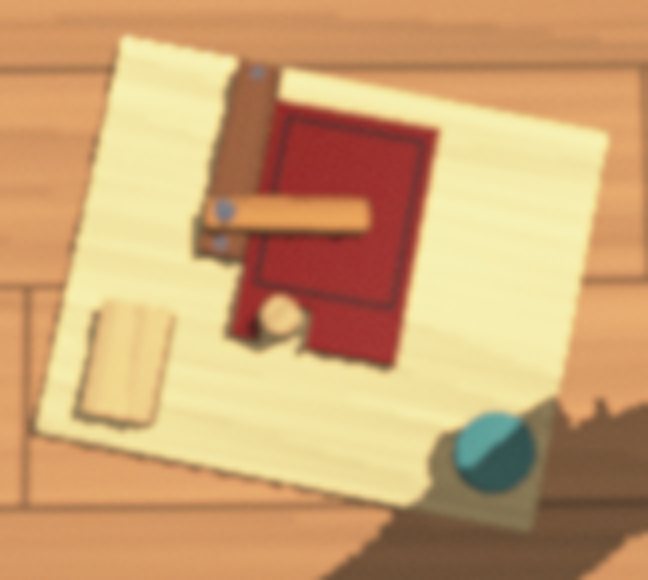

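Clear view now: panel corners at (278,102), (439,131), (395,368) and (228,333), flush to the batten. The bar runs from (224,211) to (371,216), well across the panel. I'll compute the final values.

```bash
python3 - <<'E'
from workcell import ctrl
from h import *
c=ctrl.capture("top");J=np.load("J.npy")
P,e=fit(c,PANEL,.034,z4([[278,102],[439,131],[395,368],[228,333]]),[.53,.09,-.2]);d=P[:2]-J[:2]
print(e,"rel",P[2]-J[2],"offset jig mm",tf([0,0,-J[2]],[d])*1000,"far in jig",tf([0,0,-J[2]],tf(P,PANEL[:1])-J[:2])*1000)
pv,tp=ray(c,z4([[224,211]])[0],.055),ray(c,z4([[371,216]])[0],.055)
print("button",J[2]-np.arctan2(*(tp-pv)[::-1]))
E
```

```text
0.7663369907205606 rel 0.004235417519101531 offset jig mm [[-0.88345783 -1.25506389]] far in jig [[144.97122887  33.36300026]]
button 1.4066678415688962
```

```bash
python3 -c "
from workcell import ctrl
print(ctrl.job_done(), ctrl.sense()['time'])"
```

```text
the job is handed in; nothing more can be done
the job is handed in; nothing more can be done
```

I swung the panel round the peg with the shut fingers until it met the batten, with a contact force of about 6 N. I then swept the turn-button across over it, backed the arm well clear, and handed the job in after about 11 s. `job_done()` gives no verdict, so the figures below are my own measurements from the last top view.

| Check | Measured | Required |
|---|---|---|
| Panel angle to the batten | about 0.004 rad | below 0.06 rad |
| Panel offset from the peg | about 1.5 mm | below 14 mm |
| Far corner in the jig frame, y | about 33 mm | above 27 mm |
| Turn-button angle | about 1.41 rad | above 1.15 rad |

- **Button:** it stands about 0.16 rad short of exactly square.
- **Bystanders:** the block and pot show no movement in the last top view. The arm did not go near the other bystanders, and I did not check them individually.
- **Vertical load:** partway through the button sweep the fingers took about 14 N upward. I eased them up 3 mm and it went away; I did not find out what they were resting on, but the panel did not shift.
- **Disagreement:** while the arm still hid part of the panel, a two-corner fit put it about 5 mm off the peg. The final four-corner fit in a clear view gave about 1.5 mm, and I trust that one.

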